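Free the stuck cap of the polish tin

TASK

Open the tin of metal polish strapped to its board: its cap is stuck, so break it loose with a short hard twist anticlockwise, spin it on until it comes free, and lift it off. Stand the cap, open side down, wholly on the square cork mat without dropping it, let go, and leave the polished brass spindle and brass bell-shaped base standing where they are.

Things in the scene. Friction and masses are not known exactly. Their poses are not given: they have to be found in the camera images.
- cap_centre (a point): Centre of the cap, half-way up on its axis (z up). The cap is a black ribbed plastic cylinder, 59 mm in diameter, 44 mm high, 60 g, closed on top, open below; grip it across its diameter, at any angle round it, at or a little above this point. Its x axis lies within 0.05 rad of the tin's x when shut.
- cap: The same cap; origin at the centre of its open underside, 22 mm below cap_centre. It opens anticlockwise seen from above. Its first 0.35 rad are stuck (needs about 0.4 to 0.8 N m: grip firmly), then it snaps loose, rises 1 to 2 mm and turns freely, still held down by lugs until 0.95 rad from shut; from 1.0 to 1.6 rad (best 1.3) it lifts off; stop at 1.68 rad. It clears the neck once lifted 20 mm.
- tin_neck (a point): Point on the tin's axis, 128 mm above the bench, level with the shut cap's underside; z up, x along the long side of the board. Steel can 80 mm in diameter, shoulder sloping in from 100 to 117 mm height to a narrow neck; strapped on a wooden board 130 x 110 x 18 mm screwed to the bench: it cannot move. The shut cap reaches from 128 to 172 mm above the bench.
- mat_top (a point): Centre of the upper face of the square cork mat, 150 x 150 mm and 6 mm thick, fixed on the bench; x and y along its edges, z up.
- spindle_centre (a point): Centre of the polished brass spindle, a turned baluster 44 mm in diameter and 88 mm high, standing loose on the bench between the tin and the mat; 44 mm above its foot. Leave it alone.
- bell_centre (a point): Centre of the polished brass bell-shaped base, 96 mm in diameter at the foot and 62 mm high, standing loose on the bench farther from the robot; 31 mm above its foot. Leave it alone.
Mind the look-alikes: they are no part of the job. Several things look just like the part that bears mat_top: the one meant starts farthest to the robot's right. Of the things that look like the cap, the smaller one is meant.

How it is judged:
On the way, in this order (a step that is already met when the one before it is completed fails the run):
1. the cap is broken loose: turned at least 0.5 rad from shut while still on the neck (angle between the x axis of cap_centre and the x axis of tin_neck, either way round above 0.5 rad and z of cap_centre in the frame of tin_neck below 0.03 m and horizontal distance between cap_centre and tin_neck below 0.006 m and angle between cap_centre's own z axis and vertical below 0.2 rad), for 0.05 s.
2. the cap is lifted clear of the neck (z of cap_centre in the frame of tin_neck above 0.045 m), for 0.1 s.
At the end, for the whole second after the job is handed in: The cap stands open side down on the cork mat, its axis within 50 mm of the mat's middle along both of the mat's edges, tilted less than 0.15 rad, at rest; spindle and bell-shaped base within 30 mm of where they stood (x of cap_centre in the frame of mat_top between -0.05 and 0.05 m and y of cap_centre in the frame of mat_top between -0.05 and 0.05 m and z of cap_centre in the frame of mat_top between 0.018 and 0.026 m and angle between cap_centre's own z axis and vertical below 0.15 rad and linear speed of cap below 0.02 m/s and distance of each of spindle_centre, bell_centre from where it was at the start of the episode below 0.03 m); the robot touches nothing.
It fails at once if the cap falls or flies free (dropped from more than about 2.5 cm) (linear speed of cap above 0.7 m/s and contact force between the fingers and cap below 0.3 N).
It fails at once if the brass spindle or bell-shaped base is knocked: moved over 30 mm (distance of any of spindle_centre, bell_centre from where it was at the start of the episode above 0.03 m).
It also fails if it takes over 48 s, if anything falls off the work surface, if the arm or the gripper's body presses on something with over 40 N, if the wrist force passes 120 N, or if a joint passes its speed limit or range.

ROBOT

A 6-joint arm with a two-finger parallel gripper is mounted at the origin on the work surface. World frame = base frame: x ahead of the robot, y to its left, z up, the work surface at z = 0. Lengths are in m, angles in rad, forces in N, time in s.
With the tool pointing down it reaches from about 0.225 to 0.875 m from the base axis. Payload 3.4 kg.
Tool frame: the origin (TCP) lies on the centre line of the jaws, within the pads' length; the fingertips stand 17 mm ahead of it and the grasp point (between the pads) lies 2 mm behind it (arm.tips_ahead is the distance from the TCP to the fingertips, in m); x points along the fingers, y is the direction in which the jaws open and shut, and the axes are right-handed (so a half turn about x gives the same grasp; the last joint's range is limited). The gripper opens to 85 mm and grips with 20 to 120 N. Pads are 22 mm wide; open, the fingers measure 114 mm over their backs; the gripper's body (76 mm by 85 mm) begins 54 mm behind the grasp point. The pads swing forward as they close: fully open they stand 13 mm farther back than shut.
Start: joints at [1.224, 0.276, 1.505, -0, 1.361, -0.121], TCP at [0.129, 0.56, 0.248] pointing down, gripper open.
Joint ranges: [-2.89, 2.89], [-0.75, 2.08], [0.22, 2.7], [-1.18, 4.32], [0.11, 2.71], [-2.7, 2.7]. Speed limits (rad/s): [2.57, 2.57, 3.14, 3.14, 3.14, 3.14].

INTERFACE

Orientations are given as a rotation vector (axis times angle).
In Python, from plant import arm gives the robot as it stands.
- The arm moves only by the tool move_arm, never from a script. Its argument "series" is a list of rows, each an object with "fingers": the finger opening in m, from 0 to 0.0854; "linear": the shift along the tool's x, y, z in m, a list of three; "spin": the turn about the tool's x in degrees. In form: [{"fingers": fingers, "linear": [tx, ty, tz], "spin": spin}, ...]. A call has 1 to 8 rows; each row shifts and turns the commanded pose from where the row before left it, along the tool's axes as they then stand; what a row does not reach is not made up. A row lasts 1/10 s, in which the tool goes at most 50 mm and 8.59 degrees, less where a joint would pass 70% of its speed; a pose out of reach is approached as far as the arm can. A call is refused whole if a number of a shift passes 0.05 or a number of a turn 8.59, either way. A call with a gripper value outside its range is refused whole. The fingers move at their own pace and stop on an object; the grip force is fixed at half the most. Time passes only in rows, so rows that do not move let the fingers close. It gives the time, the measured TCP pose, the force and the opening at its end, in the units of the state.
- arm.observe(): the state, without advancing time (a new reading comes with each control period).
- arm.capture(name): name is "scene" or "side" or "wrist"; returns the picture (384x512x3 uint8, red, green, blue); there is no depth.
- arm.camera_info(name): a dict with "fx", "fy", "cx", "cy" (pixels), "R" (3x3) and "t" (3): a world point X has camera coordinates R X + t. Camera axes: x right, y down, z forward; pixel columns grow to the right and rows downward; lengths in m; the calibration is good to about 2 mm. A picture is of the moment at which its call begins: read the wrist's pose just before it. camera_info takes no time and is no camera call; for the wrist camera it gives the pose at the moment of the call.
- arm.sign_off(): hands the job in, once; it reports no verdict.
The state is a dict: "time_s": time; "joint_pos": joint angles; "qvel": joint speeds; "joint_efforts": joint torques, N m; "position": TCP position; "orientation": TCP orientation; "force": force on the tool from outside, world axes, zero at the start; "ft_torque": the same for the moment, N m; "gripper_width": finger opening in m.
Only numpy, scipy, OpenCV 4.12 (cv2) and the standard library are available. Lean on these libraries where they do the work, as an engineer would, in place of code of your own. Each camera call takes 0.05 s, during which the arm holds its last target.

## Working session

There is one attempt and no reset: what is moved stays moved. The work goes in short steps, Python scripts to look and compute and a tool call to move; the robot and the scene stay as the last step left them, time stands still between calls to the robot, and variables do not carry over. Pictures are saved under pics/ and viewed, and the job is handed in when it is done.

Besides the shell and the picture viewer there is one more tool, called after "Request:" by a JSON object that holds its "name" and its "arguments". move_arm: Moves the arm, as the interface text tells. Its arguments: {"type":"object","properties":{"series":{"type":"array"}},"required":["series"]}

```bash
ls; mkdir -p pics
python3 - <<'E'
from plant import arm
import cv2
print(arm.observe())
for n in ["scene","side","wrist"]:
    i=arm.camera_info(n); print(n,i)
    cv2.imwrite(f"pics/{n}0.png",arm.capture(n)[:,:,::-1])
E
```

```text
pics
{'time_s': 0.0, 'joint_pos': array([ 1.22398731e+00,  2.76582172e-01,  1.50615338e+00, -1.52939195e-05,
        1.36069029e+00, -1.21002433e-01]), 'qvel': array([-1.19438451e-04, -5.23346913e-04,  1.21755169e-03, -7.85413028e-04,
       -5.66906791e-04,  5.86549538e-05]), 'joint_efforts': array([ 8.75238002e-04, -4.16775262e+01, -2.45811653e+01, -1.22982567e-05,
        1.09619866e-02,  1.50878486e-05]), 'position': array([0.12857655, 0.55992053, 0.24743893]), 'orientation': array([ 0.17588163,  1.56392681, -0.17869327]), 'force': array([-1.68710425,  0.22954301,  0.34410197]), 'ft_torque': array([-0.02681442, -0.00135854,  0.01984479]), 'gripper_width': 0.08549995121927345}
scene {'fx': 410.9290293326979, 'fy': 410.9290293326979, 'cx': 256.1178438706131, 'cy': 192.48861755026405, 'R': array([[-0.57239779,  0.81974367,  0.01952147],
       [ 0.57765463,  0.42002374, -0.69992513],
       [-0.58195867, -0.38935893, -0.71394939]]), 't': array([ 0.24256682, -0.21368477,  1.38893818])}
side {'fx': 485.6562423707547, 'fy': 485.6562423707547, 'cx': 260.86601382097706, 'cy': 200.60844561647886, 'R': array([[ 0.83313334, -0.55293633,  0.01225768],
       [-0.27612092, -0.43504234, -0.85702707],
       [ 0.47921401,  0.71063323, -0.51512557]]), 't': array([-0.38211205,  0.22867705,  0.97889144])}
wrist {'fx': 276.8700633533104, 'fy': 276.8700633533104, 'cx': 255.54723069981017, 'cy': 194.42449867694168, 'R': array([[ 2.23665111e-01,  9.74666052e-01,  6.60521401e-05],
       [ 9.26742961e-01, -2.12688769e-01,  3.09694965e-01],
       [ 3.01863218e-01, -6.92067453e-02, -9.50835961e-01]]), 't': array([-0.57483108, -0.04045085,  0.37908569])}
```

View pics/scene0.png

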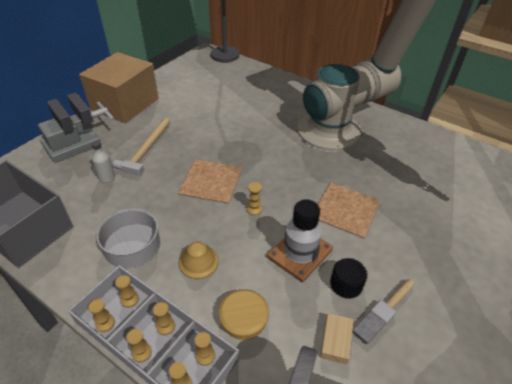

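View pics/side0.png

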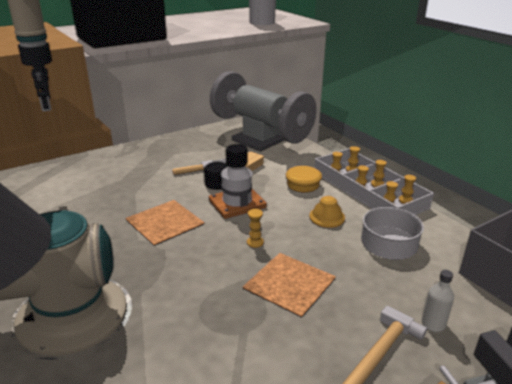

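View pics/wrist0.png

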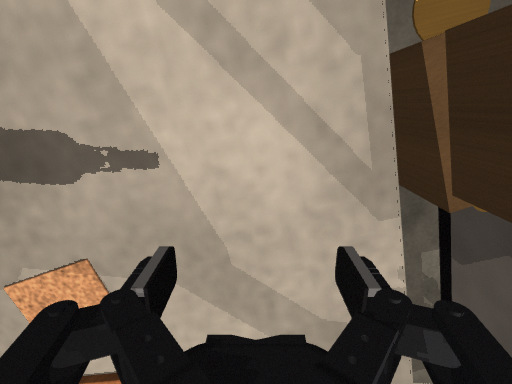

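Run:
```python
import cv2
a=cv2.imread("pics/scene0.png"); b=cv2.imread("pics/side0.png")
cv2.imwrite("pics/sc_a.png",cv2.resize(a[150:300,170:390],None,fx=3.6,fy=3.6,interpolation=cv2.INTER_CUBIC))
cv2.imwrite("pics/si_a.png",cv2.resize(b[135:320,120:360],None,fx=3.2,fy=3.2,interpolation=cv2.INTER_CUBIC))
```

```text
(no output)
```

View pics/sc_a.png

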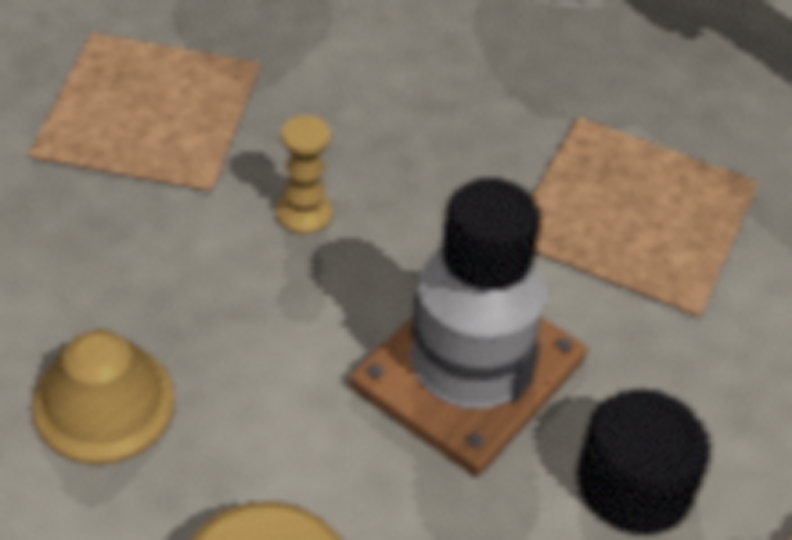

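View pics/si_a.png

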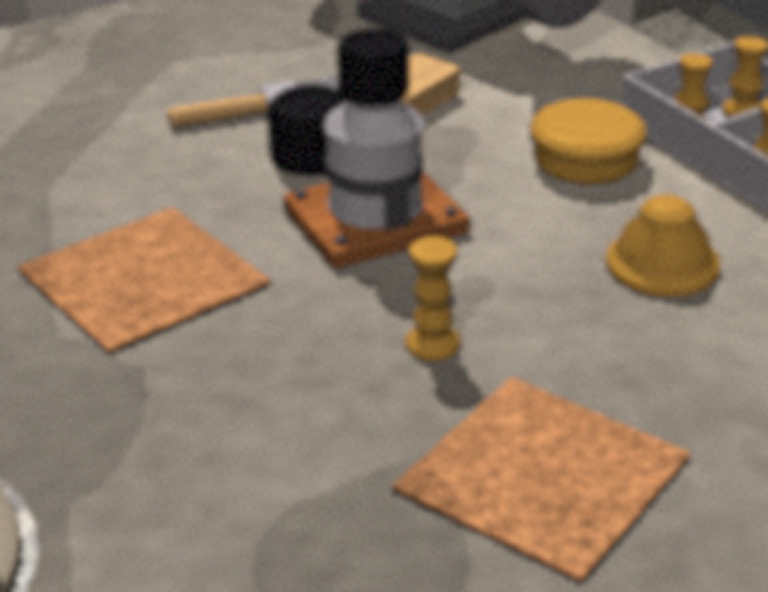

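```bash
cat > h.py <<'E'
import numpy as np
from plant import arm
from scipy.spatial.transform import Rotation as Ro
I={n:arm.camera_info(n) for n in("scene","side","wrist")}
def ray(n,p):
    i=I[n]; d=np.array([(p[0]-i['cx'])/i['fx'],(p[1]-i['cy'])/i['fy'],1]);R=np.array(i['R'])
    d=R.T@d; return -R.T@i['t'],d/np.linalg.norm(d)
def onz(n,p,z):
    o,d=ray(n,p); return o+d*(z-o[2])/d[2]
def tri(obs):
    A=0;b=0
    for n,p in obs:
        o,d=ray(n,p);M=np.eye(3)-np.outer(d,d);A=A+M;b=b+M@o
    return np.linalg.solve(A,b)
def proj(n,X):
    i=I[n]; c=np.array(i['R'])@X+i['t']; return np.array([i['fx']*c[0]/c[2]+i['cx'],i['fy']*c[1]/c[2]+i['cy']])
def S(p): return (169.5+(p[0]+.5)/3.6,149.5+(p[1]+.5)/3.6)
def D(p): return (119.5+(p[0]+.5)/3.2,134.5+(p[1]+.5)/3.2)
E
python3 - <<'E'
from h import *
np.set_printoptions(precision=4,suppress=True)
X=tri([("scene",S((491,232))),("side",D((373,67)))]);print("cap",X,[onz("scene",S((491,232)),.15),onz("side",D((373,67)),.15)])
for nm,f,n,c in [("sL",S,"scene",[(95,33),(260,64),(212,188),(30,155)]),("sR",S,"scene",[(580,118),(756,184),(700,314),(528,250)]),("dL",D,"side",[(172,208),(270,282),(110,351),(20,268)]),("dR",D,"side",[(515,378),(690,457),(582,580),(394,489)])]:
    P=np.array([onz(n,f(p),.006) for p in c]);print(nm,P[:,:2].tolist(),P.mean(0), np.linalg.norm(P-np.roll(P,1,0),axis=1))
for z in (0,.018):print("board",[onz("scene",S(p),.018)[:2] for p in [(350,378),(477,470),(587,350)]])
Y=tri([("scene",S((305,175))),("side",D((433,298)))]);print("spindle",Y,proj("scene",Y))
Y=tri([("scene",S((103,395))),("side",D((664,247)))]);print("bell",Y)
E
```

```text
cap [0.5007 0.1852 0.1496] [array([0.5001, 0.1858, 0.15  ]), array([0.5007, 0.1834, 0.15  ])]
sL [[0.38275070254368004, -0.2536734109360032], [0.3315235925802277, -0.11692125690692584], [0.46762461862964666, -0.06264070241744041], [0.5231451921448943, -0.19935297777535071]] [ 0.4263 -0.1581  0.006 ] [0.1505 0.146  0.1465 0.1476]
sR [[0.23106640517203192, 0.1309818843401569], [0.2159414438019871, 0.2768614820010058], [0.3605259984827669, 0.29538019675835336], [0.3799095134378899, 0.16560685231220795]] [0.2969 0.2172 0.006 ] [0.1528 0.1467 0.1458 0.1312]
dL [[0.3592983935763349, 0.29188547284772215], [0.3766420078893532, 0.1427745833681887], [0.23081325542024045, 0.12417286603423483], [0.21432769617522912, 0.27073210659799274]] [0.2953 0.2074 0.006 ] [0.1465 0.1501 0.147  0.1475]
dR [[0.469267377301465, -0.06849189530118227], [0.5189949714655934, -0.2074169492876693], [0.38325509651633216, -0.2609574026164243], [0.3291202155101348, -0.12465520962739673]] [ 0.4252 -0.1654  0.006 ] [0.151  0.1476 0.1459 0.1467]
board [array([0.561 , 0.1273]), array([0.5732, 0.2339]), array([0.4459, 0.247 ])]
board [array([0.561 , 0.1273]), array([0.5732, 0.2339]), array([0.4459, 0.247 ])]
spindle [0.4447 0.007  0.0436] [254.097  198.3326]
bell [ 0.6687 -0.0001  0.0167]
```

```bash
cat >> h.py <<'E'
def go(X):
    s=arm.observe(); R=Ro.from_rotvec(s['orientation']).as_matrix()
    d=np.asarray(X)-s['position']; 
    np.set_printoptions(precision=4,suppress=True)
    print("t",s['time_s'],"pos",s['position'],"q",s['joint_pos'],"w",s['gripper_width'],"F",s['force'],s['ft_torque'])
    print("x,y,z axes",R.T.tolist(),"yaw y",np.degrees(np.arctan2(R[1,1],R[0,1]))); print("delta tool",R.T@d)
E
python3 -c "
from h import *
go([.5005,.185,.248])"
```

```text
t 0.15 pos [0.1286 0.5601 0.2477] q [ 1.224   0.2764  1.5058 -0.      1.3607 -0.121 ] w 0.08557655311651503 F [0.0496 0.4829 0.3484] [-0.0101 -0.0238 -0.0523]
x,y,z axes [[-0.0004635379817726215, -0.0012918352567646563, -0.9999990581466608], [0.22388237120270837, 0.9746152197570199, -0.0013628215687413597], [0.9746160623533721, -0.22388279205790895, -0.00016255203148329844]] yaw y 77.06282149729059
delta tool [-0.     -0.2823  0.4464]
```

Request:
{"name": "move_arm", "arguments": {"series": [{"fingers":0.085,"linear":[0,-0.0235,0.0372],"spin":0},{"fingers":0.085,"linear":[0,-0.0235,0.0372],"spin":0},{"fingers":0.085,"linear":[0,-0.0235,0.0372],"spin":0},{"fingers":0.085,"linear":[0,-0.0235,0.0372],"spin":0},{"fingers":0.085,"linear":[0,-0.0235,0.0372],"spin":0},{"fingers":0.085,"linear":[0,-0.0235,0.0372],"spin":0},{"fingers":0.085,"linear":[0,-0.0235,0.0372],"spin":0}]}}

```text
time_s: 0.85
position: [0.3465, 0.3403, 0.2482]
orientation: [0.177, 1.564, -0.177]
force: [0.4, 0.3, -0.7]
gripper_width: 0.085
```

Request:
{"name": "move_arm", "arguments": {"series": [{"fingers":0.085,"linear":[0,-0.0235,0.0372],"spin":0},{"fingers":0.085,"linear":[0,-0.0235,0.0372],"spin":0},{"fingers":0.085,"linear":[0,-0.0235,0.0372],"spin":0},{"fingers":0.085,"linear":[0,-0.0235,0.0372],"spin":0},{"fingers":0.085,"linear":[0,-0.0235,0.0372],"spin":0}]}}

```text
time_s: 1.35
position: [0.5016, 0.1841, 0.2481]
orientation: [0.178, 1.564, -0.177]
force: [0.9, 0.3, -0.2]
gripper_width: 0.0847
```

Request:
{"name": "move_arm", "arguments": {"series": [{"fingers":0.085,"linear":[0,0,0],"spin":8.5},{"fingers":0.085,"linear":[0,0,0],"spin":8.5},{"fingers":0.085,"linear":[0,0,0],"spin":8.5},{"fingers":0.085,"linear":[0,0,0],"spin":8.5},{"fingers":0.085,"linear":[0,0,0],"spin":8.5},{"fingers":0.085,"linear":[0,0,0],"spin":8.5},{"fingers":0.085,"linear":[0,0,0],"spin":8.5},{"fingers":0.085,"linear":[0,0,0],"spin":8.5}]}}

```text
time_s: 2.15
position: [0.5004, 0.1856, 0.248]
orientation: [1.096, 1.278, -1.097]
force: [-0.0, 0.3, 0.5]
gripper_width: 0.0853
```

```bash
python3 -c "
from h import *
go([.5005,.185,.16])
import cv2
for n in ('wrist','scene','side'):
  cv2.imwrite(f'pics/{n}1.png',arm.capture(n)[:,:,::-1])
print(proj('wrist',np.array([.5005,.185,.172])),proj('wrist',np.array([.5005,.185,.150])))
"
```

```text
t 2.15 pos [0.5004 0.1856 0.248 ] q [0.2247 0.2144 1.591  0.0001 1.337  0.0726] w 0.08530084722582117 F [-0.0395  0.2644  0.4677] [0.0265 0.0302 0.0277]
x,y,z axes [[-0.000774792602154184, -8.95647804556865e-05, -0.9999996958372408], [0.9884641023274157, 0.15145332916393495, -0.0007794197952246118], [0.15145335290603534, -0.9884644055621381, -2.8813348694478602e-05]] yaw y 8.711161170454004
delta tool [0.088  0.     0.0006]
[254.7914 212.269 ] [254.8748 202.7689]
```

View pics/wrist1.png

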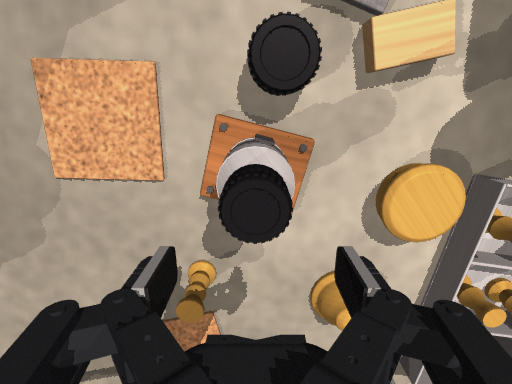

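View pics/side1.png

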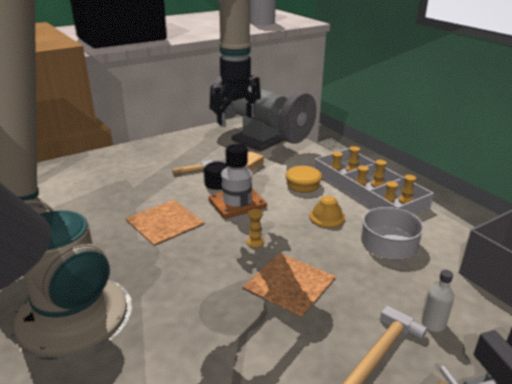

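```bash
python3 -c "
import cv2
a=cv2.imread('pics/wrist1.png')[150:260,190:320]
a=cv2.convertScaleAbs(a,alpha=2.5,beta=0)
cv2.imwrite('pics/w1c.png',cv2.resize(a,None,fx=5,fy=5,interpolation=cv2.INTER_CUBIC))"
```

```text
(no output)
```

View pics/w1c.png

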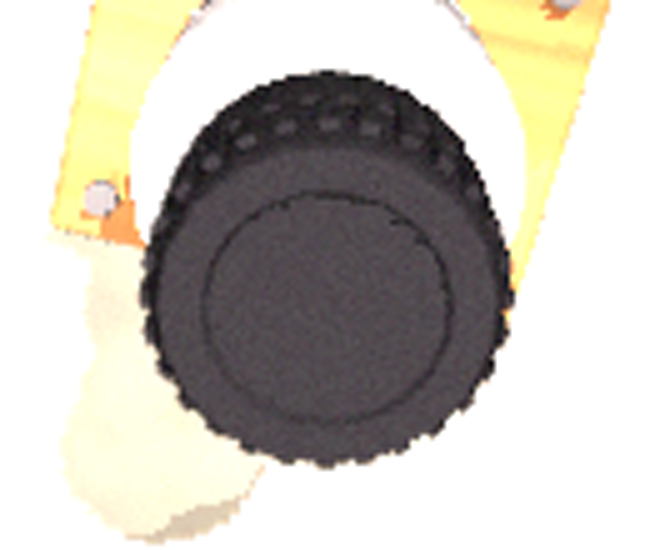

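```bash
python3 -c "
from h import *
P=onz('wrist',(255.5,211.4),.172);print(P);go([P[0],P[1],.153])"
```

```text
[0.50101293 0.18579602 0.172     ]
t 2.3 pos [0.5005 0.1856 0.2481] q [0.2247 0.2143 1.5909 0.0001 1.3369 0.0636] w 0.08490543936810051 F [ 0.7469  0.1169 -0.2208] [-0.0138 -0.0526  0.0199]
x,y,z axes [[-0.0005090222998352933, -3.4060030207838654e-05, -0.9999998698680979], [0.9870539484094916, 0.16038779558166583, -0.0005078953501367889], [0.1603877920090278, -0.987054078492343, -4.802187727293017e-05]] yaw y 9.229407173133502
delta tool [ 0.0951  0.0006 -0.0001]
```

Request:
{"name": "move_arm", "arguments": {"series": [{"fingers":0.085,"linear":[0.025,0.0005,0],"spin":0},{"fingers":0.085,"linear":[0.025,0,0],"spin":0},{"fingers":0.085,"linear":[0.025,0,0],"spin":0},{"fingers":0.085,"linear":[0.02,0,0],"spin":0},{"fingers":0.085,"linear":[0,0,0],"spin":0}]}}

```text
time_s: 2.8
position: [0.4989, 0.1852, 0.1505]
orientation: [1.086, 1.285, -1.095]
force: [-0.5, -0.7, 0.6]
gripper_width: 0.0849
```

Request:
{"name": "move_arm", "arguments": {"series": [{"fingers":0.05,"linear":[0,0,0],"spin":0},{"fingers":0.05,"linear":[0,0,0],"spin":0},{"fingers":0.04,"linear":[0,0,0],"spin":0},{"fingers":0.03,"linear":[0,0,0],"spin":0},{"fingers":0.02,"linear":[0,0,0],"spin":0},{"fingers":0.0,"linear":[0,0,0],"spin":0}]}}

```text
time_s: 3.4
position: [0.5006, 0.1857, 0.1548]
orientation: [1.092, 1.28, -1.091]
force: [-3.1, 0.2, 5.6]
gripper_width: 0.0574
```

```bash
python3 -c "
from h import *
go([.501,.1858,.153])
import cv2
cv2.imwrite('pics/wrist2.png',arm.capture('wrist')[:,:,::-1])
"
```

```text
t 3.4 pos [0.5006 0.1857 0.1548] q [0.2248 0.2854 1.7388 0.0001 1.1173 0.066 ] w 0.05738810548421831 F [-3.1483  0.1823  5.6466] [-0.1801  0.6224 -0.0383]
x,y,z axes [[0.00012241933225848323, 0.0001517007445738794, -0.9999999810001954], [0.987427883244467, 0.15807009333533922, 0.00014485961572630046], [0.15807011230734985, -0.9874278822171476, -0.00013044270982504047]] yaw y 9.094895348578936
delta tool [ 0.0018  0.0004 -0.    ]
```

View pics/wrist2.png

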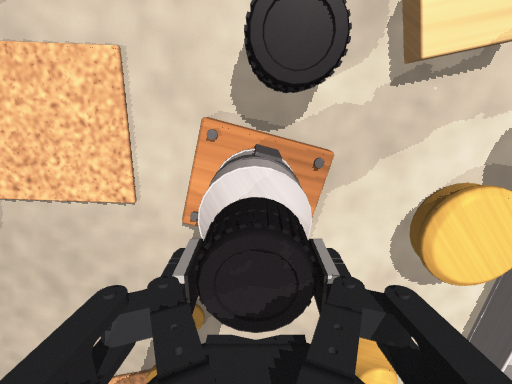

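Request:
{"name": "move_arm", "arguments": {"series": [{"fingers":0.0,"linear":[0,0,0],"spin":-8.5},{"fingers":0.0,"linear":[0,0,0],"spin":-8.5},{"fingers":0.0,"linear":[0,0,0],"spin":-8.5},{"fingers":0.0,"linear":[-0.001,0,0],"spin":-8.5},{"fingers":0.0,"linear":[0,0,0],"spin":0}]}}

```text
time_s: 3.95
position: [0.501, 0.186, 0.1557]
orientation: [0.641, 1.474, -0.639]
force: [-3.2, -0.1, 5.7]
gripper_width: 0.058
```

```bash
python3 -c "
from h import *
go([.501,.1858,.153])
import cv2
cv2.imwrite('pics/wrist3.png',arm.capture('wrist')[:,:,::-1])
"
```

```text
t 3.95 pos [0.501  0.186  0.1557] q [ 0.2249  0.2848  1.7372  0.0006  1.1185 -0.5273] w 0.05797848186019293 F [-3.1616 -0.114   5.7275] [0.081  0.5811 0.0651]
x,y,z axes [[0.0009263367970306913, 0.0007384145407487441, -0.9999992983218062], [0.7303301084119991, 0.6830933597474471, 0.0011809385515667015], [0.6830937524579304, -0.7303306899021229, 9.348814334331212e-05]] yaw y 43.08588193696447
delta tool [ 0.0027 -0.0002  0.0001]
```

View pics/wrist3.png

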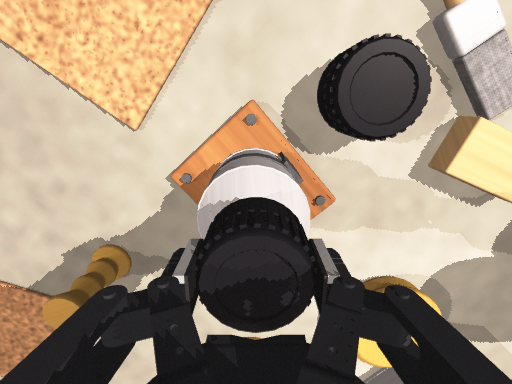

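```bash
python3 -c "
import cv2,numpy as np
o=[]
for n in (2,3):
  a=cv2.imread(f'pics/wrist{n}.png')[190:340,190:325]
  o.append(cv2.resize(cv2.convertScaleAbs(a,alpha=3),None,fx=2.9,fy=2.9,interpolation=cv2.INTER_CUBIC))
cv2.imwrite('pics/cmp.png',np.hstack(o))"
```

```text
(no output)
```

View pics/cmp.png

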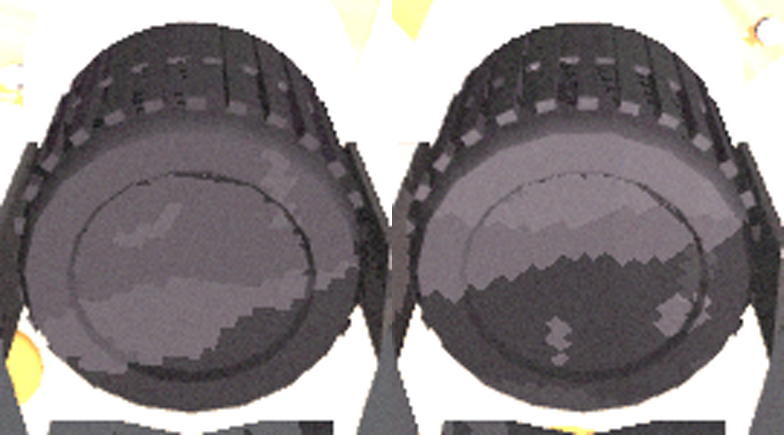

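Request:
{"name": "move_arm", "arguments": {"series": [{"fingers":0.0,"linear":[0,0,0],"spin":-8.4},{"fingers":0.0,"linear":[0,0,0],"spin":-8.4},{"fingers":0.0,"linear":[0,0,0],"spin":-8.4}]}}

```text
time_s: 4.3
position: [0.5009, 0.1861, 0.1552]
orientation: [0.297, 1.55, -0.295]
force: [-3.0, -0.0, 4.6]
gripper_width: 0.0577
```

```bash
python3 -c "
from h import *
go([.501,.1858,.153])
import cv2
cv2.imwrite('pics/wrist4.png',arm.capture('wrist')[:,:,::-1])
o=[]
for n in (3,4):
  a=cv2.imread(f'pics/wrist{n}.png')[190:340,190:325]
  o.append(cv2.resize(cv2.convertScaleAbs(a,alpha=3),None,fx=2.9,fy=2.9,interpolation=cv2.INTER_CUBIC))
cv2.imwrite('pics/cmp2.png',np.hstack(o))
"
```

```text
t 4.3 pos [0.5009 0.1861 0.1552] q [ 0.2249  0.2855  1.7376  0.0011  1.1181 -0.9691] w 0.05773222119777441 F [-3.0323 -0.0349  4.6046] [-0.0504  0.6858 -0.1558]
x,y,z axes [[0.00018772711859516011, 0.0010791571971692226, -0.9999994000889564], [0.36845890082782323, 0.9296434200031861, 0.0010724017586162538], [0.9296440195899079, -0.3684588811041516, -0.00022310579413120646]] yaw y 68.37938188022153
delta tool [ 0.0022 -0.0003  0.0002]
```

View pics/cmp2.png

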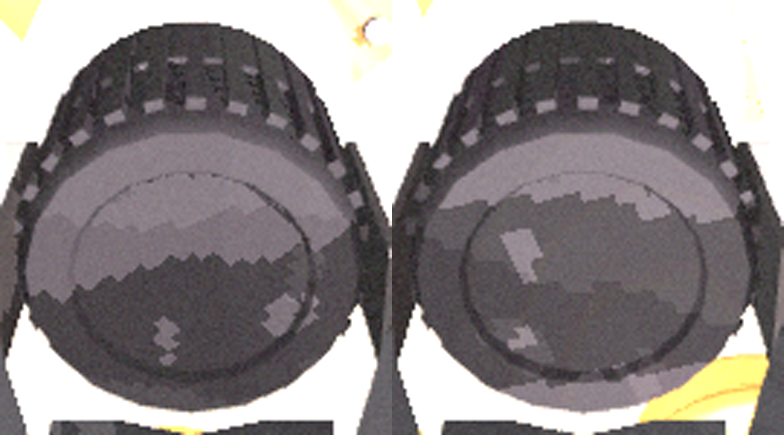

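Request:
{"name": "move_arm", "arguments": {"series": [{"fingers":0.0,"linear":[0,0,0],"spin":-8.4},{"fingers":0.0,"linear":[0,0,0],"spin":-8.4},{"fingers":0.0,"linear":[0,0,0],"spin":0}]}}

```text
time_s: 4.65
position: [0.5013, 0.1856, 0.155]
orientation: [0.071, 1.569, -0.071]
force: [-3.0, 0.1, 5.7]
gripper_width: 0.058
```

```bash
python3 -c "
from h import *
go([.501,.1858,.153])"
```

```text
t 4.65 pos [0.5013 0.1856 0.155 ] q [ 0.2247  0.2858  1.7377 -0.0004  1.1174 -1.2559] w 0.05803701919557434 F [-3.0375  0.1414  5.6879] [-0.1158  0.5774  0.1025]
x,y,z axes [[0.0007862620484057614, -0.0001974838592728595, -0.9999996713960042], [0.0899459360152633, 0.9959466415063731, -0.00012596235188911536], [0.9959463391098584, -0.08994580741925251, 0.0008008379170238444]] yaw y 84.83950312079111
delta tool [ 0.002   0.0002 -0.0003]
```

Request:
{"name": "move_arm", "arguments": {"series": [{"fingers":0.0,"linear":[-0.003,0,0],"spin":0},{"fingers":0.0,"linear":[-0.005,0,0],"spin":0},{"fingers":0.0,"linear":[-0.008,0,0],"spin":0}]}}

```text
time_s: 4.95
position: [0.5011, 0.1856, 0.17]
orientation: [0.069, 1.57, -0.07]
force: [-0.4, -0.1, -0.8]
gripper_width: 0.0575
```

```bash
python3 -c "
from h import *
go([.501,.1858,.153])
import cv2
cv2.imwrite('pics/side5.png',cv2.resize(arm.capture('side')[90:230,160:340,::-1],None,fx=4,fy=4))"
```

```text
t 4.95 pos [0.5011 0.1856 0.17  ] q [ 0.2245  0.2726  1.715  -0.0001  1.1548 -1.2577] w 0.05748821101130018 F [-0.3763 -0.0578 -0.8321] [-0.0011  0.0519  0.0206]
x,y,z axes [[-0.0007769489635306992, -0.0002907150593170482, -0.9999996559174721], [0.08843950155525553, 0.9960814857197464, -0.0003582889905551362], [0.9960812471455159, -0.08843974949702811, -0.0007481937829814655]] yaw y 84.92616056459788
delta tool [ 0.017   0.0002 -0.0001]
```

View pics/side5.png

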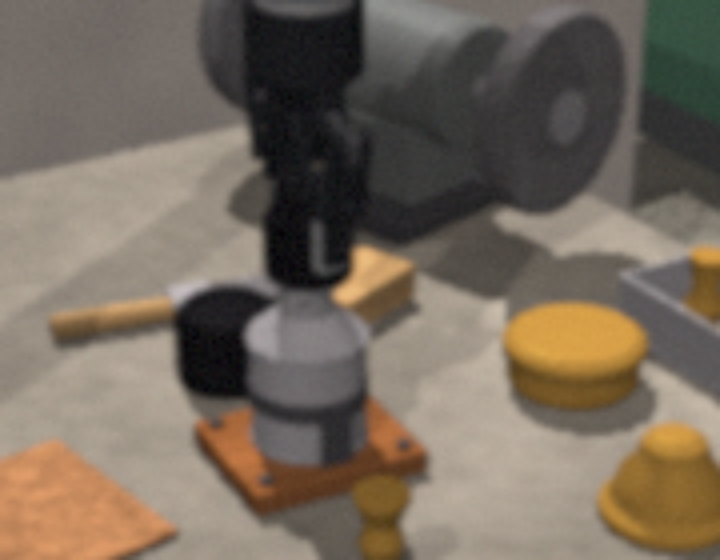

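Request:
{"name": "move_arm", "arguments": {"series": [{"fingers":0.0,"linear":[-0.015,0,0],"spin":0},{"fingers":0.0,"linear":[-0.025,0,0],"spin":0},{"fingers":0.0,"linear":[-0.02,0,0],"spin":0},{"fingers":0.0,"linear":[0,0,0],"spin":0}]}}

```text
time_s: 5.4
position: [0.5039, 0.1864, 0.2338]
orientation: [0.07, 1.561, -0.067]
force: [-0.4, -0.4, -1.0]
gripper_width: 0.0579
```

Request:
{"name": "move_arm", "arguments": {"series": [{"fingers":0.0,"linear":[0,-0.0293,-0.0037],"spin":0},{"fingers":0.0,"linear":[0,-0.0293,-0.0037],"spin":0},{"fingers":0.0,"linear":[0,-0.0293,-0.0037],"spin":0},{"fingers":0.0,"linear":[0,-0.0293,-0.0037],"spin":0},{"fingers":0.0,"linear":[0,-0.0293,-0.0037],"spin":0},{"fingers":0.0,"linear":[0,-0.0293,-0.0037],"spin":0}]}}

```text
time_s: 6.0
position: [0.4636, 0.0114, 0.2295]
orientation: [0.068, 1.57, -0.068]
force: [0.7, -1.2, 0.1]
gripper_width: 0.0578
```

Request:
{"name": "move_arm", "arguments": {"series": [{"fingers":0.0,"linear":[0,-0.0293,-0.0037],"spin":0},{"fingers":0.0,"linear":[0,-0.0293,-0.0037],"spin":0},{"fingers":0.0,"linear":[0,-0.0293,-0.0037],"spin":0},{"fingers":0.0,"linear":[0,-0.0293,-0.0037],"spin":0},{"fingers":0.0,"linear":[0,-0.0293,-0.0037],"spin":0},{"fingers":0.0,"linear":[0,-0.0293,-0.0037],"spin":0},{"fingers":0.0,"linear":[0,0,0],"spin":0}]}}

```text
time_s: 6.7
position: [0.4263, -0.1638, 0.2295]
orientation: [0.07, 1.57, -0.073]
force: [-0.2, 0.6, -1.1]
gripper_width: 0.0575
```

```bash
python3 -c "
from h import *
go([.4258,-.162,.06])
import cv2
a=arm.capture('side');b=arm.capture('scene')
cv2.imwrite('pics/side6.png',cv2.resize(a[130:330,180:380,::-1],None,fx=3,fy=3))
cv2.imwrite('pics/scene6.png',cv2.resize(b[80:280,120:320,::-1],None,fx=3,fy=3))"
```

```text
t 6.7 pos [ 0.4263 -0.1638  0.2295] q [-0.5181  0.1091  1.771  -0.0018  1.2609 -1.9977] w 0.057503898540581716 F [-0.2179  0.6094 -1.0666] [ 0.0171 -0.0335 -0.007 ]
x,y,z axes [[-0.0002843374109064989, -0.0017752923062038309, -0.999998383743426], [0.09057025202220126, 0.9958884535503378, -0.0017937485195481245], [0.9958900283670239, -0.09057061566724588, -0.00012237967284822737]] yaw y 84.80357750649266
delta tool [ 0.1695  0.0021 -0.0007]
```

View pics/side6.png

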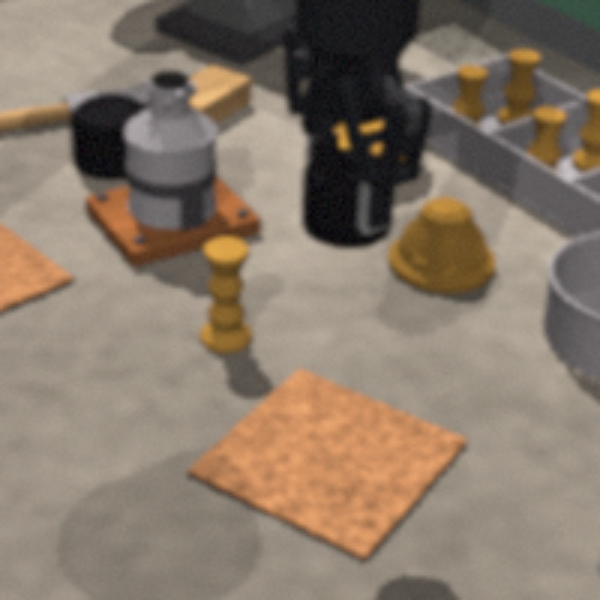

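View pics/scene6.png

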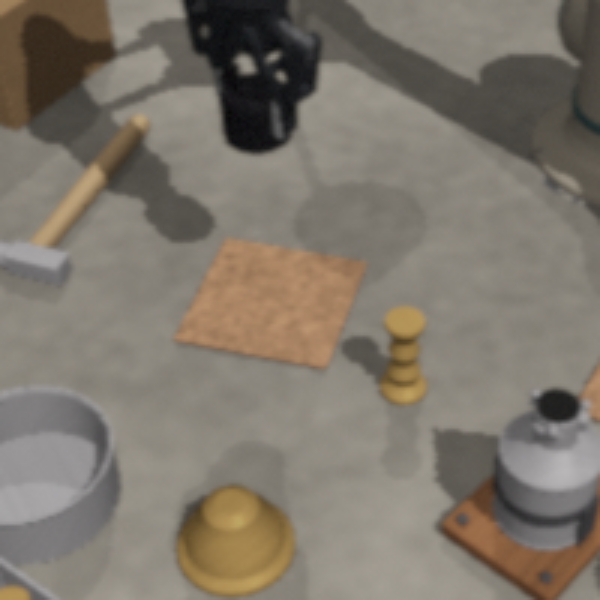

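Request:
{"name": "move_arm", "arguments": {"series": [{"fingers":0.0,"linear":[0.03,0.002,0],"spin":0},{"fingers":0.0,"linear":[0.03,0,0],"spin":0},{"fingers":0.0,"linear":[0.03,0,0],"spin":0},{"fingers":0.0,"linear":[0.03,0,0],"spin":0},{"fingers":0.0,"linear":[0.03,0,0],"spin":0},{"fingers":0.0,"linear":[0.02,0,0],"spin":0},{"fingers":0.0,"linear":[0,0,0],"spin":0}]}}

```text
time_s: 7.5
position: [0.4249, -0.1564, 0.0578]
orientation: [0.07, 1.576, -0.064]
force: [-0.4, 0.6, -0.9]
gripper_width: 0.0578
```

Request:
{"name": "move_arm", "arguments": {"series": [{"fingers":0.0,"linear":[0.008,0,0],"spin":0},{"fingers":0.0,"linear":[0.008,0,0],"spin":0},{"fingers":0.0,"linear":[0.004,0,0],"spin":0},{"fingers":0.0,"linear":[0,0,0],"spin":0}]}}

```text
time_s: 7.9
position: [0.4268, -0.1587, 0.0402]
orientation: [0.068, 1.57, -0.068]
force: [0.4, 0.7, -0.7]
gripper_width: 0.0575
```

```bash
python3 -c "
from h import *
go([.4258,-.162,.032])
import cv2
a=arm.capture('side');b=arm.capture('scene')
cv2.imwrite('pics/side7.png',cv2.resize(a[190:330,220:360,::-1],None,fx=4,fy=4))
cv2.imwrite('pics/scene7.png',cv2.resize(b[110:250,150:290,::-1],None,fx=4,fy=4))"
```

```text
t 7.9 pos [ 0.4268 -0.1587  0.0402] q [-0.509   0.3264  2.0499  0.0001  0.7654 -1.9937] w 0.05751795262045442 F [ 0.4243  0.7275 -0.7477] [0.0588 0.0563 0.0529]
x,y,z axes [[-5.551724059466023e-05, 0.00014639637958760443, -0.9999999877429677], [0.08604579979131521, 0.9962911725172128, 0.0001410763970316059], [0.9962911809587138, -0.08604579090447681, -6.790813029516896e-05]] yaw y 85.06383482250159
delta tool [ 0.0082 -0.0034 -0.0007]
```

View pics/side7.png

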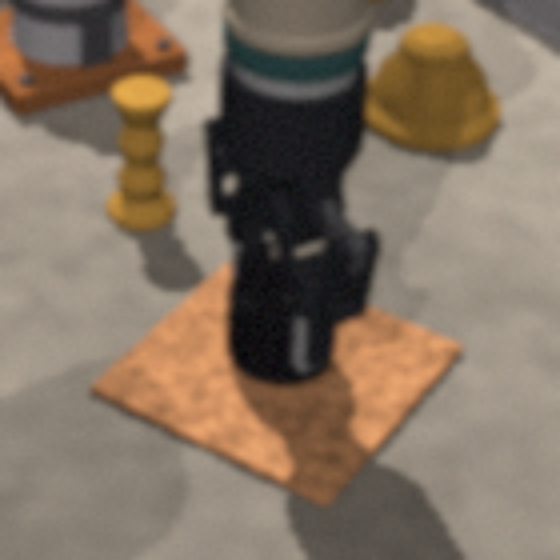

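View pics/scene7.png

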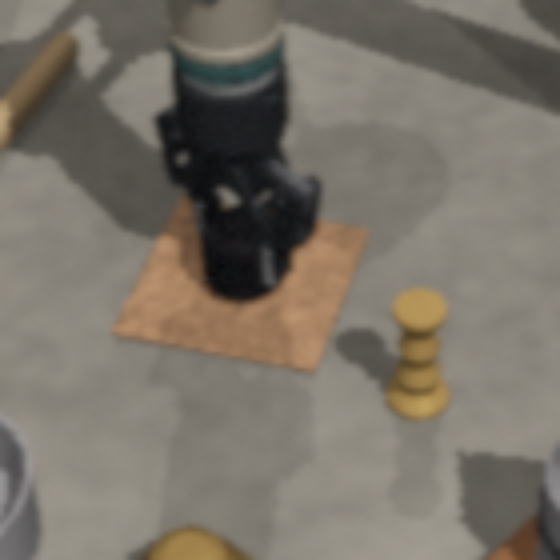

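Over the mat's middle; now down in small steps until the force shows contact.

Request:
{"name": "move_arm", "arguments": {"series": [{"fingers":0.0,"linear":[0.003,0,0],"spin":0},{"fingers":0.0,"linear":[0.002,0,0],"spin":0},{"fingers":0.0,"linear":[0.001,0,0],"spin":0},{"fingers":0.0,"linear":[0,0,0],"spin":0}]}}

```text
time_s: 8.4
position: [0.4267, -0.1587, 0.0341]
orientation: [0.068, 1.57, -0.068]
force: [-0.5, 0.1, -0.2]
gripper_width: 0.0575
```

Request:
{"name": "move_arm", "arguments": {"series": [{"fingers":0.0,"linear":[0.001,0,0],"spin":0},{"fingers":0.0,"linear":[0,0,0],"spin":0}]}}

```text
time_s: 8.6
position: [0.4268, -0.1587, 0.0332]
orientation: [0.068, 1.57, -0.068]
force: [-0.6, -0.8, -0.4]
gripper_width: 0.0578
```

Request:
{"name": "move_arm", "arguments": {"series": [{"fingers":0.0,"linear":[0.001,0,0],"spin":0},{"fingers":0.0,"linear":[0,0,0],"spin":0}]}}

```text
time_s: 8.8
position: [0.4269, -0.1588, 0.033]
orientation: [0.068, 1.57, -0.068]
force: [-2.4, 0.4, 7.3]
gripper_width: 0.0576
```

Request:
{"name": "move_arm", "arguments": {"series": [{"fingers":0.06,"linear":[0,0,0],"spin":0},{"fingers":0.063,"linear":[0,0,0],"spin":0},{"fingers":0.07,"linear":[0,0,0],"spin":0},{"fingers":0.08,"linear":[0,0,0],"spin":0},{"fingers":0.085,"linear":[0,0,0],"spin":0},{"fingers":0.085,"linear":[0,0,0],"spin":0},{"fingers":0.085,"linear":[0,0,0],"spin":0}]}}

```text
time_s: 9.5
position: [0.4269, -0.1587, 0.0322]
orientation: [0.068, 1.57, -0.068]
force: [0.2, 0.4, 0.1]
gripper_width: 0.0847
```

```bash
python3 -c "
from h import *
go([.4258,-.162,.032])
import cv2
cv2.imwrite('pics/wrist8.png',arm.capture('wrist')[:,:,::-1])"
```

```text
t 9.5 pos [ 0.4269 -0.1587  0.0322] q [-0.5091  0.3393  2.0589  0.0001  0.7435 -1.9938] w 0.08473377659545327 F [0.186  0.4443 0.0977] [-0.0058  0.0411 -0.0409]
x,y,z axes [[-1.3694695261801115e-05, 0.00010783664351062677, -0.9999999940918569], [0.08605002295793371, 0.9962908120915941, 0.00010625822892253167], [0.996290817663896, -0.08605002099436378, -2.292324471353524e-05]] yaw y 85.06359197337761
delta tool [ 0.0002 -0.0034 -0.0008]
```

View pics/wrist8.png

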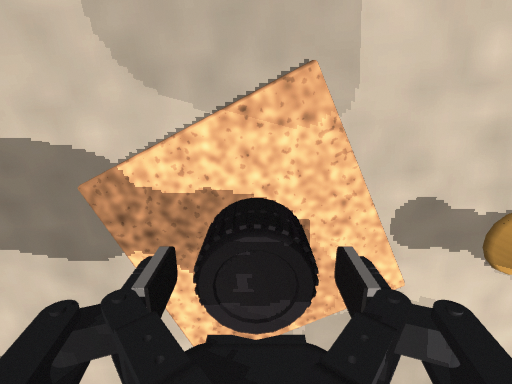

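Released, clear on both sides. Lift straight up and check.

Request:
{"name": "move_arm", "arguments": {"series": [{"fingers":0.085,"linear":[-0.01,0,0],"spin":0},{"fingers":0.085,"linear":[-0.02,0,0],"spin":0},{"fingers":0.085,"linear":[-0.035,0,0],"spin":0},{"fingers":0.085,"linear":[-0.04,0,0],"spin":0},{"fingers":0.085,"linear":[-0.04,0,0],"spin":0},{"fingers":0.085,"linear":[-0.035,0,0],"spin":0},{"fingers":0.085,"linear":[0,0,0],"spin":0},{"fingers":0.085,"linear":[0,0,0],"spin":0}]}}

```text
time_s: 10.35
position: [0.427, -0.1588, 0.2134]
orientation: [0.067, 1.568, -0.068]
force: [0.5, 0.0, 0.8]
gripper_width: 0.0852
```

```bash
python3 -c "
from h import *
go([.4258,-.162,.032])
import cv2
a=arm.capture('side');b=arm.capture('scene');c=arm.capture('wrist')
cv2.imwrite('pics/side9.png',cv2.resize(a[190:330,220:360,::-1],None,fx=4,fy=4))
cv2.imwrite('pics/scene9.png',cv2.resize(b[110:290,150:330,::-1],None,fx=3.3,fy=3.3))
cv2.imwrite('pics/wrist9.png',c[:,:,::-1])"
```

```text
t 10.35 pos [ 0.427  -0.1588  0.2134] q [-0.5091  0.1186  1.8022  0.0001  1.2183 -1.9938] w 0.08523200307456281 F [0.5184 0.0037 0.8209] [-0.0073  0.0335  0.0023]
x,y,z axes [[0.002181173852294993, -0.0011257153894924377, -0.9999969876182068], [0.08598106101599697, 0.9962963338150026, -0.0009340092869823471], [0.9962943840186943, -0.08597876477157962, 0.00226988571604525]] yaw y 85.06755577127446
delta tool [ 0.1814 -0.0031 -0.0013]
```

View pics/side9.png

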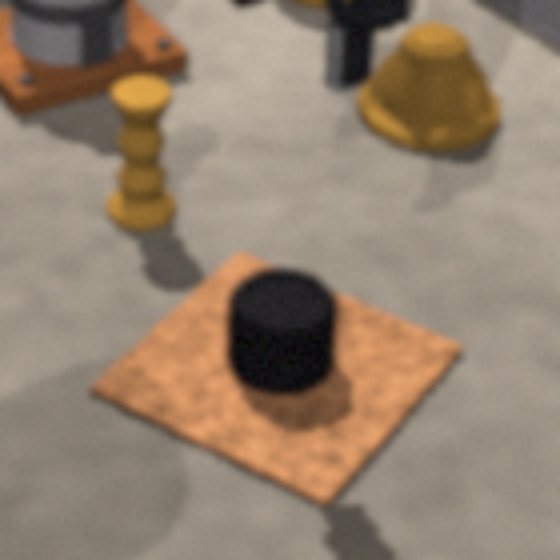

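View pics/scene9.png

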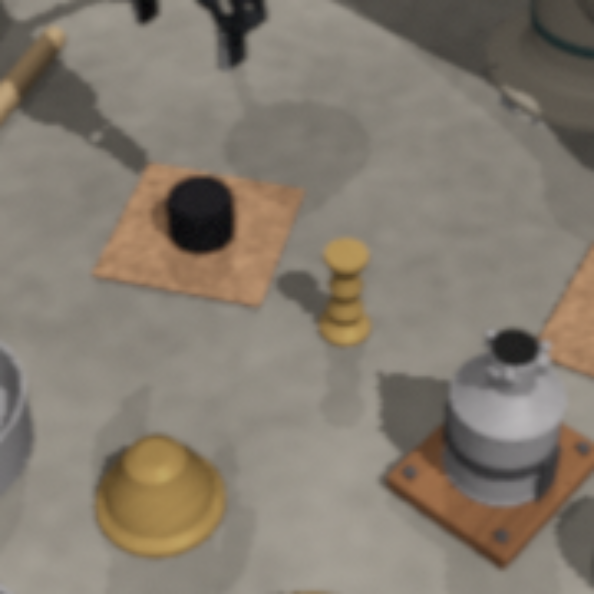

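View pics/wrist9.png

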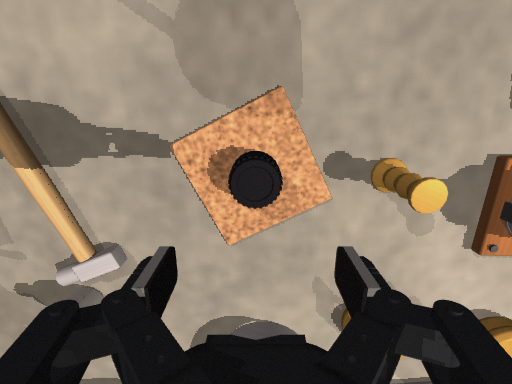

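```bash
python3 -c "
from h import *
print('mat',onz('wrist',(251.5,165),.006),'cap',onz('wrist',(254.5,182.5),.05))
print(arm.sign_off())"
```

```text
mat [ 0.41613678 -0.16145298  0.006     ] cap [ 0.4262753  -0.15866291  0.05      ]
the job is handed in; nothing more can be done
None
```

I opened the tin and stood the cap, open side down, near the middle of the right-hand cork mat. I then let go, raised the gripper clear and handed the job in, with about 10.4 s on the clock.

- **Cap:** I turned it about 76° (1.32 rad) anticlockwise and lifted it off. The wrist moment stayed low after the break (about 0.16 N m or less), which fits a loose cap. I could not fully rule out the jaws slipping by a rib or two from the pictures, but it lifted with no sign of the lugs catching.
- **Placing:** I lowered it until the wrist felt contact at 7 N, then opened the jaws. The last pictures from all three cameras show it upright and wholly on the mat. Its axis is about 0 to 10 mm from the mat's middle; 50 mm is allowed.
- **Brass pieces:** the spindle and bell-shaped base look to be where they started, judged by eye from the pictures rather than measured again.
- **Disagreement:** the cameras put the mat's middle up to about 10 mm apart in x and 7 mm in y. That is well inside the tolerance.

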